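# Find the rocking corner of the jig plate and shim it

## Robot

A 6-joint arm with a two-finger parallel gripper is mounted at the origin on a cart in front of the work surface, level with it; the furniture and walls round the work are solid. World frame = base frame: x ahead of the robot, y to its left, z up, the work surface at z = 0. Lengths are in mm, angles in rad, forces in N, time in s.
With the tool pointing down it reaches from about 275 to 825 mm from the base axis. Payload 5.2 kg.
Tool frame: the origin (TCP) lies on the centre line of the jaws, within the pads' length; the fingertips stand 25 mm ahead of it and the grasp point (between the pads) lies 6 mm ahead of it (ctrl.tips_ahead is the distance from the TCP to the fingertips, in mm); z points along the fingers, y is the line along which they close (so a half turn about z gives the same grasp; the last joint's range is limited). The gripper opens to 93 mm and grips with 3 to 60 N. Pads are 15 mm wide; open, the fingers measure 128 mm over their backs; the gripper's body (75 mm by 188 mm) begins 65 mm behind the grasp point.
Start: joints at [-1.361, 0.259, 1.535, -0, 1.348, -0.203], TCP at [220.667, -503.797, 243.653] pointing down, gripper open.
Joint ranges: [-3.14, 3.14], [-0.91, 2.08], [0.19, 2.58], [-1.22, 4.36], [0.22, 2.71], [-3.12, 3.12]. Speed limits (rad/s): [2.57, 2.57, 3.14, 3.14, 3.14, 3.14].

## Interface

Orientations are given as [roll, pitch, yaw] about the fixed x, y, z axes, in that order (R = Rz(yaw) Ry(pitch) Rx(roll)).
In Python, from plant import ctrl gives the robot as it stands.
- The arm moves only by the tool send_rows, never from a script. Its argument "series" is a list of rows, each a list of 7 numbers: the turn, a rotation vector about the tool's x, y, z in degrees, then the shift along the tool's x, y, z in m, then the opening, from -1 (shut) to 1 (fully open), so that 0 is half open. A call has 1 to 8 rows; each row is the pose to reach, as a shift and turn from the pose commanded when the call began, along the tool's axes at that moment; what a row does not reach only later rows make up. A row lasts 1/8 s, in which the tool goes at most 62.5 mm and 10.7 degrees, less where a joint would pass 70% of its speed; a pose out of reach is approached as far as the arm can. A call with a gripper value outside its range is refused whole. The fingers move at their own pace and stop on an object; "force" is the grip in N (left out, the last holds). Time passes only in rows, so rows that repeat a pose let the fingers close. It gives the time, the measured TCP pose, the force, the opening and the grip force at its end, in the units of the state.
- ctrl.sense(): the state, without advancing time (a new reading comes with each control period).
- ctrl.get_image(name): name is "side" or "top"; returns the picture (400x640x3 uint8, blue, green, red); there is no depth.
- ctrl.get_calibration(name): a dict with "camera_matrix" (3x3 intrinsics, pixels), "pose" (4x4, takes a point from camera to world coordinates). Camera axes: x right, y down, z forward; pixel columns grow to the right and rows downward; lengths in mm; the calibration is good to about 2 mm. A picture is of the moment at which its call begins. get_calibration takes no time and is no camera call.
- ctrl.sign_off(): hands the job in; it is judged then, once.
The state is a dict: "t": time; "q": joint angles; "qvel": joint speeds; "effort": joint torques, N m; "tool_pos": TCP position; "tool_rot": TCP orientation; "wrist_force": force on the tool from outside, world axes, zero at the start; "torque": the same for the moment, N m; "width": finger opening in mm; "grip_force": force on a finger pad.
Only numpy, scipy, OpenCV 4.12 (cv2) and the standard library are available. Lean on these libraries where they do the work, as an engineer would, in place of code of your own. Each camera call takes 0.05 s, during which the arm holds its last target. There are 200 camera calls.

## Task

The jig plate rocks because one of the four packing blocks under its corners is low. Press the corners with a fingertip until you find the one that dips, press that corner's hinged shim down flat and leave the other three standing, then lean firmly on the same corner once more to check that it no longer gives. Use touch only: do not grip, lift or shove the plate, the tube on it or the things around it.

Things in the scene. Friction and masses are not known exactly. Their poses are not given: they have to be found in the camera images.
- jig_plate: Grey aluminium jig plate with a drilled grid, 150 (its x, away from the robot) x 140 (its y, to the left) x 12 mm, about 0.7 kg, lying loose on four fixed dark steel blocks, one under each corner. Origin: middle of its underside, 20 mm above the table when level. Three blocks are 20 mm high and one, at any corner, 15 mm; the plate lies level on the other three.
- plate_mid (a point): Middle of the plate's top face, under the tube, 32 mm above the table when level. The corner over the low block tips under 3 to 5 N: its press spot sinks about 3.4 mm, the opposite one rises about 6 mm, and it comes back when let go. The other corners are solid.
- tube: Work piece: dark square tube offcut, 30 x 90 x 30 mm, lying loose along the plate's y on the middle of the plate between four 18 mm high dowel pins; origin at the middle of its underside. Leave it where it is.
- corner_near_left (a point): Spot on the plate's top face at its near left corner where a fingertip can press, -57 mm in x and +50 mm in y from the plate's middle, 32 mm above the table when level. A firm press is 8 to 15 N, kept up for half a second.
- shim_near_left (a joint): Hinged steel shim at the near left corner: 0 rad = flat (tongue level), about 0.9 = raised, as at the start, sloping up and away from the plate. Pin along the plate's y at x -85, y +50 mm from its middle, 38 mm above the table. A press straight down on the middle of the tongue folds it; it stays where left. Flat, its heel fills a 5 mm gap over the low block, but it jacks up a solid corner.
- tongue_near_left (a point): Middle of the upper face of the near left shim's tongue: the place to press. 32 mm out from the pin and 5 mm above it when flat (43 mm above the table); raised, about 66 mm above the table. The tongue is 26 mm wide and ends 60 mm from the pin (the raised end is about 88 mm above the table); pressing down on that very end may jam.
- corner_near_right (a point): Spot on the plate's top face at its near right corner where a fingertip can press, -57 mm in x and -50 mm in y from the plate's middle, 32 mm above the table when level. A firm press is 8 to 15 N, kept up for half a second.
- shim_near_right (a joint): Hinged steel shim at the near right corner: 0 rad = flat (tongue level), about 0.9 = raised, as at the start, sloping up and away from the plate. Pin along the plate's y at x -85, y -50 mm from its middle, 38 mm above the table. A press straight down on the middle of the tongue folds it; it stays where left. Flat, its heel fills a 5 mm gap over the low block, but it jacks up a solid corner.
- tongue_near_right (a point): Middle of the upper face of the near right shim's tongue: the place to press. 32 mm out from the pin and 5 mm above it when flat (43 mm above the table); raised, about 66 mm above the table. The tongue is 26 mm wide and ends 60 mm from the pin (the raised end is about 88 mm above the table); pressing down on that very end may jam.
- corner_far_left (a point): Spot on the plate's top face at its far left corner where a fingertip can press, +57 mm in x and +50 mm in y from the plate's middle, 32 mm above the table when level. A firm press is 8 to 15 N, kept up for half a second.
- shim_far_left (a joint): Hinged steel shim at the far left corner: 0 rad = flat (tongue level), about 0.9 = raised, as at the start, sloping up and away from the plate. Pin along the plate's y at x +85, y +50 mm from its middle, 38 mm above the table. A press straight down on the middle of the tongue folds it; it stays where left. Flat, its heel fills a 5 mm gap over the low block, but it jacks up a solid corner.
- tongue_far_left (a point): Middle of the upper face of the far left shim's tongue: the place to press. 32 mm out from the pin and 5 mm above it when flat (43 mm above the table); raised, about 66 mm above the table. The tongue is 26 mm wide and ends 60 mm from the pin (the raised end is about 88 mm above the table); pressing down on that very end may jam.
- corner_far_right (a point): Spot on the plate's top face at its far right corner where a fingertip can press, +57 mm in x and -50 mm in y from the plate's middle, 32 mm above the table when level. A firm press is 8 to 15 N, kept up for half a second.
- shim_far_right (a joint): Hinged steel shim at the far right corner: 0 rad = flat (tongue level), about 0.9 = raised, as at the start, sloping up and away from the plate. Pin along the plate's y at x +85, y -50 mm from its middle, 38 mm above the table. A press straight down on the middle of the tongue folds it; it stays where left. Flat, its heel fills a 5 mm gap over the low block, but it jacks up a solid corner.
- tongue_far_right (a point): Middle of the upper face of the far right shim's tongue: the place to press. 32 mm out from the pin and 5 mm above it when flat (43 mm above the table); raised, about 66 mm above the table. The tongue is 26 mm wide and ends 60 mm from the pin (the raised end is about 88 mm above the table); pressing down on that very end may jam.
- square: Bystander on the table: combination square, 102 x 305 x 19 mm; origin at the middle of its underside. Not to be disturbed.
- marker: Bystander on the table: slim dark paint marker, 12 x 135 x 13 mm; origin at the middle of its underside. Not to be disturbed.
- wrench: Bystander on the table: adjustable wrench, 42 x 198 x 13 mm; origin at the middle of its underside. Not to be disturbed.
- cup: Bystander on the table: pink ceramic gas cup standing upright, 23 mm wide, 47 mm high; origin at the middle of its underside. Not to be disturbed.
- bolt: Bystander on the table: hex bolt with a nut on it, 27 x 65 x 24 mm; origin at the middle of its underside. Not to be disturbed.

How it is judged (in metres and radians):
On the way, in this order (a step that is already met when the one before it is completed fails the run):
1. the corner that rocks has been pressed down until it dips (2.5 mm or more), with all shims still up (height (world z) of any of corner_near_left, corner_near_right, corner_far_left, corner_far_right below 0.0295 m and value of joint each of shim_near_left, shim_near_right, shim_far_left, shim_far_right above 0.7 rad), for 0.1 s.
2. the shim of that corner lies flat (within 0.08 rad), the other three stand up and the plate is level (((value of joint shim_near_left below 0.08 rad and value of joint each of shim_near_right, shim_far_left, shim_far_right above 0.7 rad) or (value of joint shim_near_right below 0.08 rad and value of joint each of shim_near_left, shim_far_left, shim_far_right above 0.7 rad) or (value of joint shim_far_left below 0.08 rad and value of joint each of shim_near_left, shim_near_right, shim_far_right above 0.7 rad) or (value of joint shim_far_right below 0.08 rad and value of joint each of shim_near_left, shim_near_right, shim_far_left above 0.7 rad)) and angle between jig_plate's own z axis and vertical below 0.015 rad), for 0.2 s.
3. the shimmed corner is pressed again with more than 5 N and gives less than 1.5 mm (((value of joint shim_near_left below 0.1 rad and contact force between the fingers and jig_plate above 5 N and horizontal distance between the grasp point and corner_near_left below 0.04 m and height (world z) of corner_near_left above 0.0305 m) or (value of joint shim_near_right below 0.1 rad and contact force between the fingers and jig_plate above 5 N and horizontal distance between the grasp point and corner_near_right below 0.04 m and height (world z) of corner_near_right above 0.0305 m) or (value of joint shim_far_left below 0.1 rad and contact force between the fingers and jig_plate above 5 N and horizontal distance between the grasp point and corner_far_left below 0.04 m and height (world z) of corner_far_left above 0.0305 m) or (value of joint shim_far_right below 0.1 rad and contact force between the fingers and jig_plate above 5 N and horizontal distance between the grasp point and corner_far_right below 0.04 m and height (world z) of corner_far_right above 0.0305 m))), for 0.2 s.
At the end, for the whole second after the job is handed in: Exactly one shim, the one at the rocking corner, is flat (within 0.08 rad) and the other three stand above 0.7 rad; the plate is level (within 0.012 rad), at rest and within 20 mm of where it was, and so is the tube on it (((value of joint shim_near_left below 0.08 rad and value of joint each of shim_near_right, shim_far_left, shim_far_right above 0.7 rad) or (value of joint shim_near_right below 0.08 rad and value of joint each of shim_near_left, shim_far_left, shim_far_right above 0.7 rad) or (value of joint shim_far_left below 0.08 rad and value of joint each of shim_near_left, shim_near_right, shim_far_right above 0.7 rad) or (value of joint shim_far_right below 0.08 rad and value of joint each of shim_near_left, shim_near_right, shim_far_left above 0.7 rad)) and angle between jig_plate's own z axis and vertical below 0.012 rad and distance of each of jig_plate, tube from where it was at the start of the episode below 0.02 m and linear speed of jig_plate below 0.01 m/s); the robot touches nothing.
It fails at once if a shim is pressed down at a solid corner, jacking the plate up (that corner 2.5 mm or more above level with its shim below 0.3 rad) ((value of joint shim_near_left below 0.3 rad and height (world z) of corner_near_left above 0.0345 m) or (value of joint shim_near_right below 0.3 rad and height (world z) of corner_near_right above 0.0345 m) or (value of joint shim_far_left below 0.3 rad and height (world z) of corner_far_left above 0.0345 m) or (value of joint shim_far_right below 0.3 rad and height (world z) of corner_far_right above 0.0345 m)).
It fails at once if the jig plate is lifted (its middle more than 6 mm, or a corner more than 12 mm, above level) (height (world z) of plate_mid above 0.038 m or height (world z) of any of corner_near_left, corner_near_right, corner_far_left, corner_far_right above 0.044 m).
It fails at once if the jig plate is shoved more than 25 mm (distance of jig_plate from where it was at the start of the episode above 0.025 m).
It fails at once if the tube is moved more than 20 mm or picked off the plate (distance of tube from where it was at the start of the episode above 0.02 m or z of tube in the frame of jig_plate above 0.02 m).
It fails at once if a bystander is moved more than 20 mm (distance of any of square, marker, wrench, cup, bolt from where it was at the start of the episode above 0.02 m).
It also fails if it takes over 58 s, if anything falls off the work surface, if the arm or the gripper's body presses on something with over 40 N, if the wrist force passes 120 N, or if a joint passes its speed limit or range.

## Working session

There is one attempt and no reset: what is moved stays moved. The work goes in short steps, Python scripts to look and compute and a tool call to move; the robot and the scene stay as the last step left them, time stands still between calls to the robot, and variables do not carry over. Pictures are saved under pics/ and viewed, at most 10 in all, crops included, and the job is handed in when it is done.

Besides the shell and the picture viewer there is one more tool, called after "Call:" as name(argument=value, ...), one argument or row to a line, values as JSON. send_rows: Moves the arm, as the interface text tells. Its arguments: {"type":"object","properties":{"series":{"type":"array"},"force":{"type":"number"}},"required":["series"]}

```bash
ls; mkdir -p pics; python3 - <<'E'
from plant import ctrl
import cv2
for n in("top","side"):
    cv2.imwrite(f"pics/{n}0.png",ctrl.get_image(n)); c=ctrl.get_calibration(n); print(c)
print(ctrl.sense(),ctrl.tips_ahead)
E
```

```text
pics
{'camera_matrix': array([[457.74233872,   0.        , 316.8322123 ],
       [  0.        , 457.74233872, 199.36471313],
       [  0.        ,   0.        ,   1.        ]]), 'pose': array([[-4.60393495e-02, -9.77482297e-01,  2.05933819e-01,
         1.88258733e+02],
       [-9.98938957e-01,  4.48116955e-02, -1.06240965e-02,
        -1.24238645e+02],
       [ 1.15662268e-03, -2.06204441e-01, -9.78508248e-01,
         1.67630083e+03],
       [ 0.00000000e+00,  0.00000000e+00,  0.00000000e+00,
         1.00000000e+00]])}
{'camera_matrix': array([[484.58845704,   0.        , 327.04567567],
       [  0.        , 484.58845704, 193.97828618],
       [  0.        ,   0.        ,   1.        ]]), 'pose': array([[ 9.98991964e-01,  7.58960912e-04, -4.48829628e-02,
         6.02282661e+02],
       [ 4.06041222e-02, -4.41611276e-01,  8.96287223e-01,
        -1.64373797e+03],
       [-1.91405755e-02, -8.97206166e-01, -4.41196932e-01,
         7.98610374e+02],
       [ 0.00000000e+00,  0.00000000e+00,  0.00000000e+00,
         1.00000000e+00]])}
{'t': 0.1, 'q': array([-1.36078702e+00,  2.59245790e-01,  1.53589692e+00, -4.74088295e-07,
        1.34798701e+00, -2.02807263e-01]), 'qvel': array([ 0.00035563, -0.00215525, -0.00136313,  0.00023512,  0.00088575,
        0.00062929]), 'effort': array([ 2.34715946e-03, -4.38214266e+01, -2.84643102e+01,  7.21920887e-02,
        3.62382573e-02, -4.44863952e-05]), 'tool_pos': array([ 220.58495321, -503.37762829,  242.94468353]), 'tool_rot': array([-3.14008699e+00, -3.09143354e-04,  4.12816446e-01]), 'wrist_force': array([ 0.38274423, -0.44860724, -0.73659541]), 'torque': array([ 0.00304701, -0.04961845, -0.02875209]), 'grip_force': 0.0, 'width': 93.02895461388927} 25.0
```

View pics/top0.png

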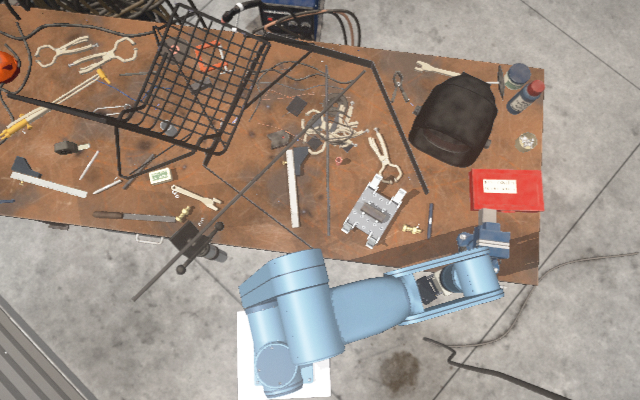

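View pics/side0.png

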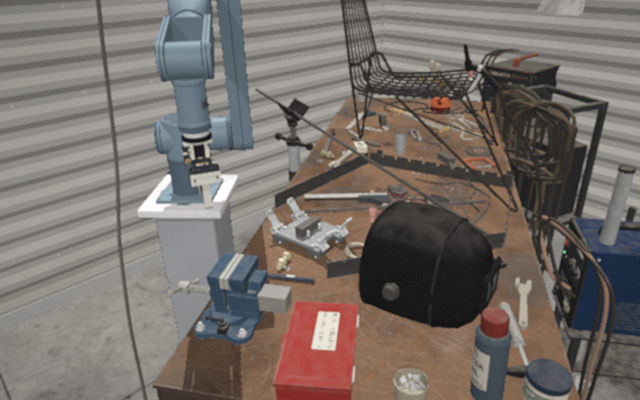

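The plate sits at about (373,212) in the top view and (308,233) in the side view. The square, cup, bolt and marker are around it. I'll enlarge both areas.

```bash
python3 - <<'E'
import cv2,numpy as np
a=cv2.imread("pics/top0.png")[160:260,320:440]; b=cv2.imread("pics/side0.png")[180:280,250:370]
a=cv2.resize(a,None,fx=6,fy=6,interpolation=cv2.INTER_CUBIC)
b=cv2.resize(b,None,fx=6,fy=6,interpolation=cv2.INTER_CUBIC)
cv2.imwrite("pics/topc.png",a);cv2.imwrite("pics/sidec.png",b)
E
```

```text
(no output)
```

View pics/topc.png

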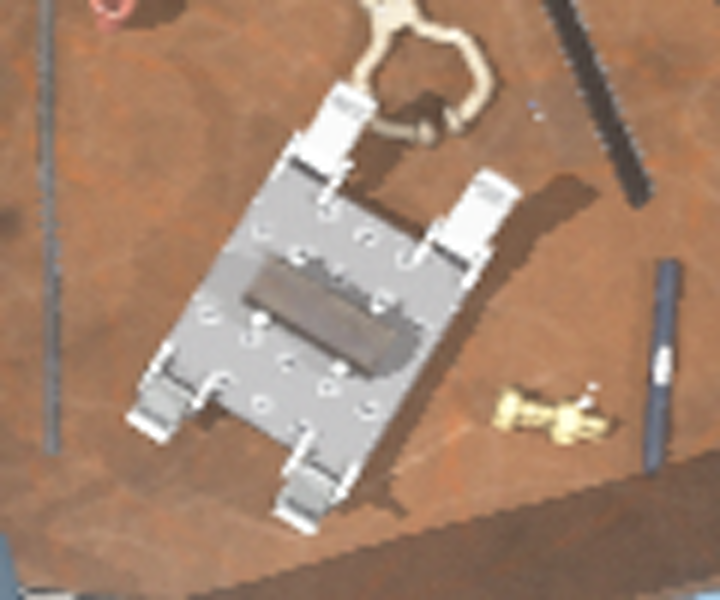

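View pics/sidec.png

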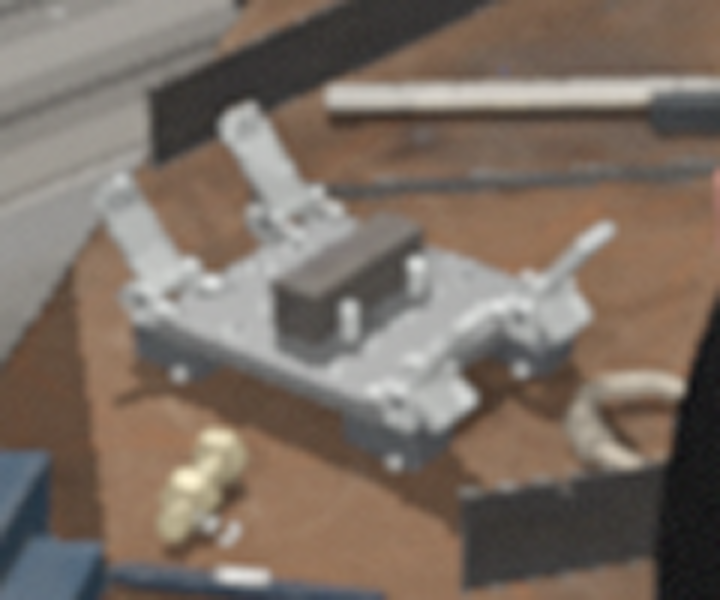

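```bash
cat > h.py <<'E'
import numpy as np
from plant import ctrl
def ray(n,uv):
    c=ctrl.get_calibration(n);P=c["pose"];d=P[:3,:3]@np.linalg.solve(c["camera_matrix"],[*uv,1]);return P[:3,3],d
def onz(n,uv,z):
    o,d=ray(n,uv);return (o+d*(z-o[2])/d[2])[:2]
def proj(n,p):
    c=ctrl.get_calibration(n);P=c["pose"];q=c["camera_matrix"]@(P[:3,:3].T@(np.asarray(p,float)-P[:3,3]));return q[:2]/q[2]
off={"top":(320,160),"side":(250,180)}
def cr(n,u): return (np.array(u)+.5)/6-.5+off[n]
E
cat > fit.py <<'E'
from h import *
import cv2
from scipy.optimize import least_squares
K={"NL":(-120,50),"NR":(-120,-50),"FL":(120,50),"FR":(120,-50)}
T={"NL":(146,428),"NR":(294,520),"FL":(357,92),"FR":(500,180)}
S={"NL":(240,110),"NR":(115,185),"FL":(605,228),"FR":(500,305)}
W=lambda p,k:np.array([p[0]+np.cos(p[2])*k[0]-np.sin(p[2])*k[1],p[1]+np.sin(p[2])*k[0]+np.cos(p[2])*k[1]])
for nm,D in(("top",T),("side",S)):
    M={k:onz(nm,cr(nm,v),87) for k,v in D.items()}
    r=least_squares(lambda p:np.concatenate([W(p,K[k])-M[k] for k in K]),[500,-250,-.5])
    print(nm,r.x,np.round(r.fun,1))
    if nm=="top":p=r.x
print({k:np.round(W(p,(np.sign(v[0])*57,v[1])),1) for k,v in K.items()})
ims=[]
for nm in off:
    im=cv2.imread(f"pics/{nm}c.png")
    def dot(x,y,z,c):
        u=(proj(nm,[*W(p,(x,y)),z])-off[nm]+.5)*6-.5;cv2.circle(im,tuple(np.round(u).astype(int).tolist()),4,c,-1)
    for s in(-1,1):
        for t in(-1,1):
            dot(75*s,70*t,32,(0,0,255));dot(15*s,45*t,62,(255,0,0));dot(57*s,50*t,32,(0,255,0));dot(105*s,50*t,66,(255,0,255))
    ims.append(cv2.resize(im,None,fx=.55,fy=.55))
cv2.imwrite("pics/fit.png",np.hstack(ims))
E
python3 fit.py
```

```text
top [ 475.08549006 -340.72362983   -0.61058526] [-0.3 -0.  -0.1  0.5 -0.   0.3  0.5 -0.8]
side [ 480.90989549 -334.55143236   -0.5624891 ] [-1.8 -0.6  0.7  2.   1.9  3.3 -0.8 -4.7]
{'NL': array([ 457.1, -267.1]), 'NR': array([ 399.7, -349. ]), 'FL': array([ 550.5, -332.4]), 'FR': array([ 493.1, -414.4])}
```

View pics/fit.png

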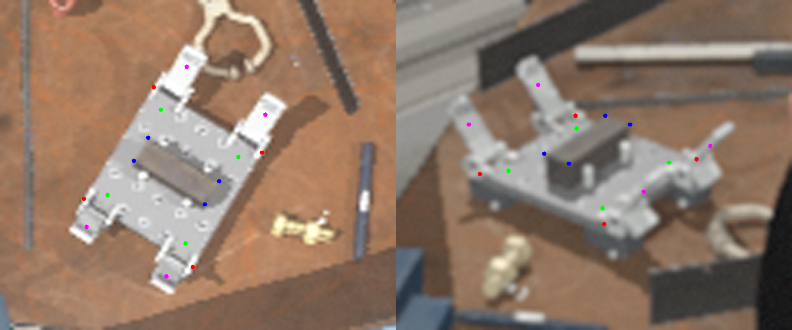

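The top-view fit matches the tube, plate corners and tongues, and the side view agrees to within a few mm. I'm using plate centre ≈ (476.5, -339.5) and yaw ≈ -0.605. Next I'll write a helper that converts plate-frame targets into tool-axis shifts.

```bash
cat > go.py <<'E'
# go.py cx cy cz cyaw(deg) : commanded pose ; then targets "px,py,z" in plate frame (TCP z) -> shift in tool axes, m
import sys,numpy as np
P=(476.5,-339.5);Y=-.605
cx,cy,cz,a=map(float,sys.argv[1:5]);a=np.radians(a)
for t in sys.argv[5:]:
    x,y,z=map(float,t.split(","))
    w=np.array([P[0]+np.cos(Y)*x-np.sin(Y)*y,P[1]+np.sin(Y)*x+np.cos(Y)*y])
    d=w-[cx,cy]
    print(t,"world",np.round(w,1),"shift m",np.round([(np.cos(a)*d[0]+np.sin(a)*d[1])/1e3,(np.sin(a)*d[0]-np.cos(a)*d[1])/1e3,(cz-z)/1e3],4))
E
python3 go.py 220.667 -503.797 243.653 23.65 52,-50,150
```

```text
52,-50,150 world [ 490.8 -410.2] shift m [0.285  0.0226 0.0937]
```

Call:
send_rows(
  series=[
    [0,0,-10,0.06,0.005,0,-1],
    [0,0,-20,0.12,0.01,0,-1],
    [0,0,-31.7,0.18,0.015,0,-1],
    [0,0,-31.7,0.24,0.02,0.03,-1],
    [0,0,-31.7,0.285,0.0226,0.06,-1],
    [0,0,-31.7,0.285,0.0226,0.0937,-1],
    [0,0,-31.7,0.285,0.0226,0.0937,-1],
    [0,0,-31.7,0.285,0.0226,0.0937,-1],
  ],
  force=20,
)

```text
t: 1.1
tool_pos: [490.7, -410.8, 150.9]
tool_rot: [3.141, 0.0, 0.965]
wrist_force: [0.4, -0.2, 0.1]
width: 17.8
grip_force: 0.0
```

Call:
send_rows(
  series=[
    [0,0,0,0,0,0.0,-1],
    [0,0,0,0,0,0.04,-1],
    [0,0,0,0,0,0.08,-1],
    [0,0,0,0,0,0.088,-1],
    [0,0,0,0,0,0.088,-1],
    [0,0,0,0,0,0.088,-1],
  ],
)

```text
t: 1.85
tool_pos: [491.7, -411.4, 64.2]
tool_rot: [3.138, 0.001, 0.966]
wrist_force: [0.1, -0.4, 1.1]
width: 0.2
grip_force: 0.0
```

```bash
python3 - <<'E'
from plant import ctrl
import cv2,numpy as np
a=ctrl.get_image("top")[160:260,320:440];b=ctrl.get_image("side")[170:270,240:360]
cv2.imwrite("pics/p1.png",cv2.resize(np.hstack([a,b]),None,fx=3.3,fy=3.3,interpolation=cv2.INTER_CUBIC))
E
```

```text
(no output)
```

View pics/p1.png

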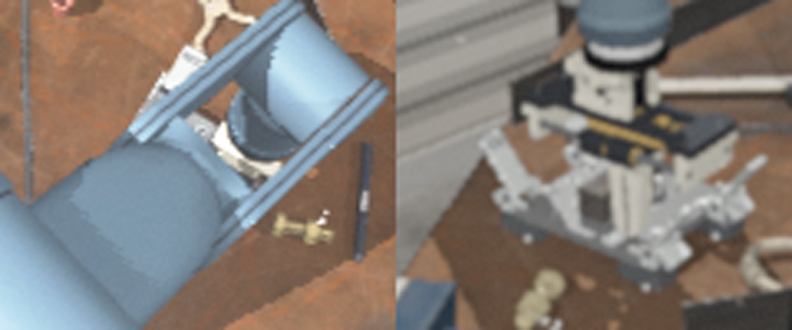

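The side view shows the closed fingers just above the far-right corner at about (632,235), clear of the tube and shim. I'll press down slowly.

Call:
send_rows(
  series=[
    [0,0,0,0,0,0.002,-1],
    [0,0,0,0,0,0.004,-1],
    [0,0,0,0,0,0.006,-1],
    [0,0,0,0,0,0.006,-1],
  ],
)

```text
t: 2.45
tool_pos: [490.8, -410.2, 57.3]
tool_rot: [3.141, 0.0, 0.966]
wrist_force: [-2.7, 2.0, 9.2]
width: 0.3
grip_force: 4.6
```

Call:
send_rows(
  series=[
    [0,0,0,0,0,0.001,-1],
    [0,0,0,0,0,0.002,-1],
    [0,0,0,0,0,0.002,-1],
  ],
)

```text
t: 2.82
tool_pos: [490.9, -410.2, 57.2]
tool_rot: [3.14, 0.001, 0.966]
wrist_force: [-5.8, 6.0, 21.2]
width: 0.1
grip_force: 10.4
```

```bash
python3 go.py 490.8 -410.2 54 55.34 -52,-50,100 -52,-50,56; python3 go.py 401.5 -351 54 55.34 -52,50,100;
```

```text
-52,-50,100 world [ 405.3 -351. ] shift m [ 0.    -0.104 -0.046]
-52,-50,56 world [ 405.3 -351. ] shift m [ 0.    -0.104 -0.002]
-52,50,100 world [ 462.2 -268.8] shift m [ 0.1021  0.0032 -0.046 ]
```

Call:
send_rows(
  series=[
    [0,0,0,0,0,-0.046,-1],
    [0,0,0,0,-0.04,-0.046,-1],
    [0,0,0,0,-0.104,-0.046,-1],
    [0,0,0,0,-0.104,-0.046,-1],
    [0,0,0,0,-0.104,-0.01,-1],
    [0,0,0,0,-0.104,-0.006,-1],
    [0,0,0,0,-0.104,-0.003,-1],
    [0,0,0,0,-0.104,-0.003,-1],
  ],
)

```text
t: 3.82
tool_pos: [406.0, -351.8, 57.7]
tool_rot: [3.14, 0.0, 0.966]
wrist_force: [0.1, 0.1, 0.8]
width: 0.5
grip_force: 0.0
```

Call:
send_rows(
  series=[
    [0,0,0,0,0,0.001,-1],
    [0,0,0,0,0,0.0015,-1],
    [0,0,0,0,0,0.0015,-1],
  ],
)

```text
t: 4.2
tool_pos: [406.0, -351.8, 57.3]
tool_rot: [3.139, 0.001, 0.966]
wrist_force: [-1.3, 1.6, 9.3]
width: 0.3
grip_force: 4.8
```

Near right is solid too. Next is near left.

Call:
send_rows(
  series=[
    [0,0,0,0,0,-0.045,-1],
    [0,0,0,0.05,0,-0.045,-1],
    [0,0,0,0.1,0,-0.045,-1],
    [0,0,0,0.1,0,-0.045,-1],
    [0,0,0,0.1,0,-0.01,-1],
    [0,0,0,0.1,0,-0.004,-1],
    [0,0,0,0.1,0,-0.001,-1],
    [0,0,0,0.1,0,-0.001,-1],
  ],
)

```text
t: 5.2
tool_pos: [462.1, -269.7, 57.5]
tool_rot: [3.141, 0.0, 0.965]
wrist_force: [1.0, -0.7, -0.8]
width: 0.4
grip_force: 0.0
```

Call:
send_rows(
  series=[
    [0,0,0,0,0,0.001,-1],
    [0,0,0,0,0,0.001,-1],
    [0,0,0,0,0,0.001,-1],
  ],
)

```text
t: 5.58
tool_pos: [462.4, -269.9, 57.3]
tool_rot: [3.139, 0.001, 0.966]
wrist_force: [-2.6, 1.7, 10.2]
width: 0.4
grip_force: 4.8
```

Near left is solid, which leaves far left. I'll press it to check.

Call:
send_rows(
  series=[
    [0,0,0,0,0,-0.045,-1],
    [0,0,0,0,0.05,-0.045,-1],
    [0,0,0,0,0.104,-0.045,-1],
    [0,0,0,0,0.104,-0.045,-1],
    [0,0,0,0,0.104,-0.01,-1],
    [0,0,0,0,0.104,-0.004,-1],
    [0,0,0,0,0.104,-0.001,-1],
    [0,0,0,0,0.104,-0.001,-1],
  ],
)

```text
t: 6.58
tool_pos: [547.9, -328.2, 57.6]
tool_rot: [3.14, 0.0, 0.966]
wrist_force: [0.5, -0.1, 0.3]
width: 0.4
grip_force: 0.0
```

Call:
send_rows(
  series=[
    [0,0,0,0,0,0.001,-1],
    [0,0,0,0,0,0.002,-1],
    [0,0,0,0,0,0.002,-1],
  ],
)

```text
t: 6.95
tool_pos: [548.5, -328.4, 55.3]
tool_rot: [3.139, -0.0, 0.966]
wrist_force: [1.5, -0.5, 4.2]
width: 0.6
grip_force: 1.9
```

It gives: TCP z is 55.3 at 4 N. I'll go on down to the stop.

Call:
send_rows(
  series=[
    [0,0,0,0,0,0.001,-1],
    [0,0,0,0,0,0.002,-1],
    [0,0,0,0,0,0.003,-1],
    [0,0,0,0,0,0.003,-1],
    [0,0,0,0,0,0.003,-1],
  ],
)

```text
t: 7.58
tool_pos: [548.8, -328.3, 53.8]
tool_rot: [3.138, -0.0, 0.966]
wrist_force: [0.5, 3.0, 14.3]
width: 0.0
grip_force: 7.6
```

The far-left corner is the one that rocks: its stop is 3.5 mm lower, at 14 N. I'll lift off, turn the tool a quarter turn and go above the far-left tongue.

Call:
send_rows(
  series=[
    [0,0,0,0,0,-0.004,-1],
    [0,0,0,0,0,-0.008,-1],
    [0,0,0,0,0,-0.05,-1],
    [0,0,0,0,0,-0.0985,-1],
    [0,0,10,0,0.015,-0.0985,-1],
    [0,0,20,0,0.03,-0.0985,-1],
    [0,0,30,0,0.048,-0.0985,-1],
    [0,0,30,0,0.048,-0.0985,-1],
  ],
)

```text
t: 8.57
tool_pos: [586.7, -355.2, 148.5]
tool_rot: [-3.139, 0.001, 0.444]
wrist_force: [-0.3, 0.9, -0.2]
width: 0.4
grip_force: 0.0
```

Call:
send_rows(
  series=[
    [0,0,10,0,0,0,-1],
    [0,0,20,0,0,0,-1],
    [0,0,30,0,0,0,-1],
    [0,0,40,0,0,0,-1],
    [0,0,50,0,0,0,-1],
    [0,0,60,0,0,0,-1],
    [0,0,60,0,0,0,-1],
    [0,0,60,0,0,0,-1],
  ],
)

```text
t: 9.57
tool_pos: [586.6, -354.8, 149.6]
tool_rot: [-3.142, 0.001, -0.6]
wrist_force: [0.6, 1.0, -0.1]
width: 0.2
grip_force: 0.0
```

```bash
python3 - <<'E'
from plant import ctrl
import cv2,numpy as np
s=ctrl.sense();print(s["tool_pos"],s["tool_rot"])
a=ctrl.get_image("top")[150:250,340:460];b=ctrl.get_image("side")[170:270,260:380]
cv2.imwrite("pics/p2.png",cv2.resize(np.hstack([a,b]),None,fx=3.3,fy=3.3,interpolation=cv2.INTER_CUBIC))
E
python3 go.py 587.1 -356.2 150 -34.66 100,50,94 103,50,80 108,50,72 110,50,66
```

```text
[ 586.56655444 -354.79963311  149.59951103] [-3.14157368e+00  1.20769445e-03 -5.99719743e-01]
100,50,94 world [ 587.2 -355.3] shift m [-0.0005 -0.0008  0.056 ]
103,50,80 world [ 589.7 -357. ] shift m [ 0.0025 -0.0008  0.07  ]
108,50,72 world [ 593.8 -359.8] shift m [ 0.0075 -0.0008  0.078 ]
110,50,66 world [ 595.4 -360.9] shift m [ 0.0095 -0.0008  0.084 ]
```

View pics/p2.png

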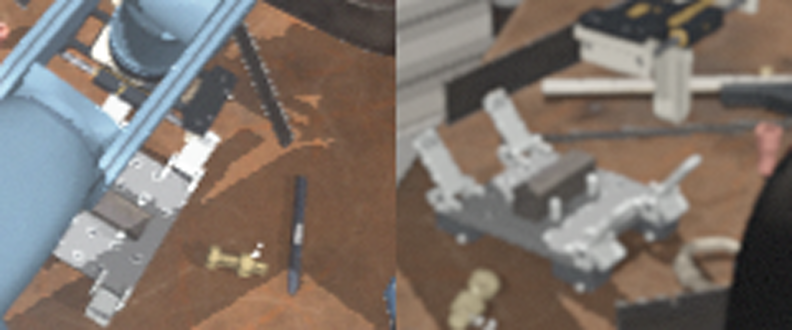

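The closed fingers, turned 90°, hang above the far-left tongue, and the plate and shims look undisturbed. Now to fold that shim.

Call:
send_rows(
  series=[
    [0,0,0,0,0,0.03,-1],
    [0,0,0,0,0,0.045,-1],
    [0,0,0,0,0,0.05,-1],
    [0,0,0,0,0,0.054,-1],
    [0,0,0,0,0,0.058,-1],
  ],
)

```text
t: 10.3
tool_pos: [587.6, -355.6, 92.7]
tool_rot: [3.141, -0.002, -0.605]
wrist_force: [0.2, -1.2, 1.4]
width: 0.5
grip_force: 0.4
```

Call:
send_rows(
  series=[
    [0,0,0,0.001,0,0.003,-1],
    [0,0,0,0.002,0,0.006,-1],
  ],
)

```text
t: 10.55
tool_pos: [589.1, -356.6, 86.2]
tool_rot: [3.142, -0.001, -0.605]
wrist_force: [-1.0, 0.4, 0.3]
width: 0.4
grip_force: 0.4
```

Call:
send_rows(
  series=[
    [0,0,0,0.002,0,0.003,-1],
    [0,0,0,0.004,0,0.006,-1],
    [0,0,0,0.006,0,0.009,-1],
    [0,0,0,0.007,0,0.012,-1],
  ],
)

```text
t: 11.05
tool_pos: [594.7, -360.5, 73.7]
tool_rot: [3.142, -0.0, -0.605]
wrist_force: [-0.9, -0.2, -0.0]
width: 0.4
grip_force: 0.4
```

Call:
send_rows(
  series=[
    [0,0,0,0.001,0,0.002,-1],
    [0,0,0,0.002,0,0.004,-1],
    [0,0,0,0.002,0,0.006,-1],
    [0,0,0,0.002,0,0.007,-1],
  ],
)

```text
t: 11.55
tool_pos: [596.6, -361.8, 67.9]
tool_rot: [3.141, -0.002, -0.605]
wrist_force: [-0.9, 0.9, 7.5]
width: 0.6
grip_force: 3.6
```

Call:
send_rows(
  series=[
    [0,0,0,0,0,0.001,-1],
    [0,0,0,0,0,0.002,-1],
    [0,0,0,0,0,0.002,-1],
  ],
)

```text
t: 11.92
tool_pos: [597.4, -362.3, 67.5]
tool_rot: [3.141, -0.004, -0.605]
wrist_force: [-0.7, 0.2, 10.2]
width: 0.6
grip_force: 5.1
```

Call:
send_rows(
  series=[
    [0,0,0,0,0,-0.005,-1],
    [0,0,0,0,0,-0.04,-1],
    [0,0,0,0,0,-0.08,-1],
    [0,0,-10,0,0,-0.08,-1],
    [0,0,-20,-0.03,0,-0.08,-1],
    [0,0,-30,-0.06,0,-0.08,-1],
    [0,0,-30,-0.06,0,-0.08,-1],
  ],
)

```text
t: 12.8
tool_pos: [545.4, -326.0, 144.8]
tool_rot: [-3.14, 0.002, -0.081]
wrist_force: [-0.6, -0.1, -0.3]
width: 0.4
grip_force: 0.0
```

Call:
send_rows(
  series=[
    [0,0,-10,0,0,0,-1],
    [0,0,-20,0,0,0,-1],
    [0,0,-30,0,0,0,-1],
    [0,0,-40,0,0,0,-1],
    [0,0,-50,0,0,0,-1],
    [0,0,-60,0,0,0,-1],
    [0,0,-60,0,0,0,-1],
    [0,0,-60,0,0,0,-1],
  ],
)

```text
t: 13.8
tool_pos: [547.2, -327.7, 144.8]
tool_rot: [3.141, -0.0, 0.961]
wrist_force: [-0.0, -0.8, -0.5]
width: 0.6
grip_force: 0.0
```

```bash
python3 - <<'E'
from plant import ctrl
import cv2,numpy as np
s=ctrl.sense();print(s["tool_pos"],s["tool_rot"],s["wrist_force"])
a=ctrl.get_image("top")[150:250,340:460];b=ctrl.get_image("side")[170:270,260:380]
cv2.imwrite("pics/p3.png",cv2.resize(np.hstack([a,b]),None,fx=3.3,fy=3.3,interpolation=cv2.INTER_CUBIC))
p=s["tool_pos"]
E
```

```text
[ 547.211675   -327.67926477  144.83124849] [ 3.14134571e+00 -1.46893664e-05  9.61476196e-01] [-0.03779159 -0.80619411 -0.47739105]
```

View pics/p3.png

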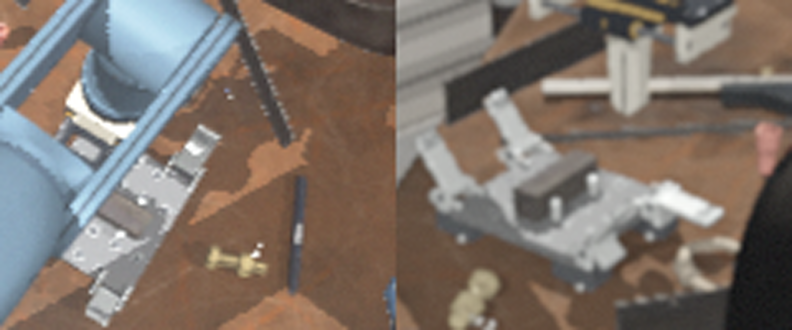

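The far-left tongue now lies flat at about (685,205) in the side view. I'll compare the far-right shim before and after.

```bash
python3 - <<'E'
import cv2,numpy as np
r=[]
for y0,y1,x0,x1 in((130,300,500,730),(80,220,110,300)):
    r.append(np.hstack([cv2.resize(cv2.imread(f"pics/{n}.png")[y0:y1,x0:x1],(400,300),interpolation=cv2.INTER_CUBIC) for n in("p2","p3")]))
cv2.imwrite("pics/cmp.png",np.vstack(r))
E
python3 go.py 547.2 -327.7 144.8 55.34 52,50,56
```

```text
52,50,56 world [ 547.7 -328. ] shift m [0.0001 0.0006 0.0888]
```

View pics/cmp.png

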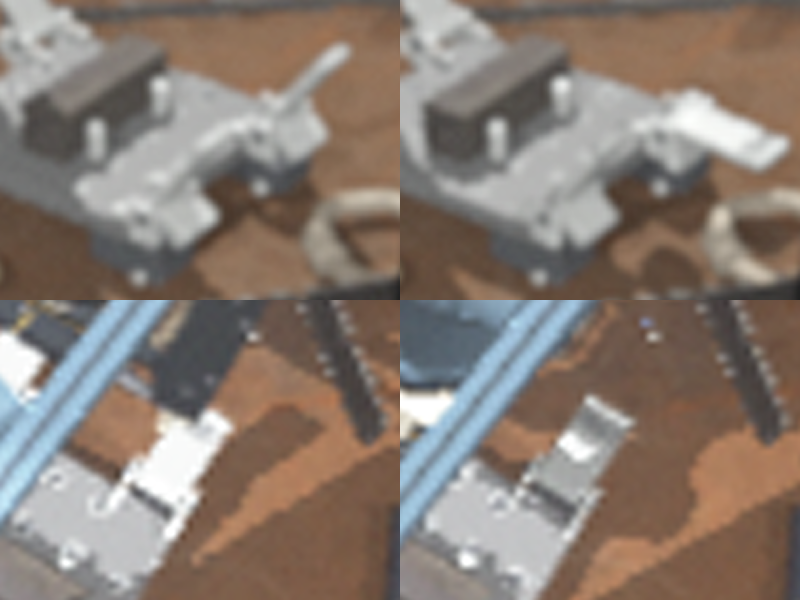

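Far right is unchanged and still raised, with only the lighting different. Far left is flat. Now I'll lean on the far-left corner.

Call:
send_rows(
  series=[
    [0,0,0,0,0,0.05,-1],
    [0,0,0,0,0,0.08,-1],
    [0,0,0,0,0,0.085,-1],
    [0,0,0,0,0,0.088,-1],
    [0,0,0,0,0,0.0895,-1],
    [0,0,0,0,0,0.0895,-1],
  ],
)

```text
t: 14.65
tool_pos: [547.5, -327.9, 57.5]
tool_rot: [3.139, 0.0, 0.966]
wrist_force: [-1.8, 1.6, 5.0]
width: 0.6
grip_force: 2.7
```

Call:
send_rows(
  series=[
    [0,0,0,0,0,0.0005,-1],
    [0,0,0,0,0,0.0005,-1],
    [0,0,0,0,0,0.0005,-1],
    [0,0,0,0,0,0.0005,-1],
  ],
)

```text
t: 15.15
tool_pos: [547.5, -327.9, 57.5]
tool_rot: [3.139, 0.0, 0.966]
wrist_force: [-2.9, 2.0, 9.9]
width: 0.7
grip_force: 4.6
```

It holds at z 57.5 under 10 N. I'll lean a little harder for half a second, then lift clear.

Call:
send_rows(
  series=[
    [0,0,0,0,0,0.0005,-1],
    [0,0,0,0,0,0.0005,-1],
    [0,0,0,0,0,0.0005,-1],
    [0,0,0,0,0,0.0005,-1],
    [0,0,0,0,0,0.0005,-1],
  ],
)

```text
t: 15.78
tool_pos: [547.5, -327.9, 57.4]
tool_rot: [3.139, 0.0, 0.966]
wrist_force: [-4.1, 2.6, 12.6]
width: 0.6
grip_force: 6.0
```

Call:
send_rows(
  series=[
    [0,0,0,0,0,-0.004,-1],
    [0,0,0,0,0,-0.01,-1],
    [0,0,0,0,0,-0.06,-1],
    [0,0,0,0,0,-0.12,-1],
    [0,0,0,0,0,-0.15,-1],
    [0,0,0,0,0,-0.15,-1],
    [0,0,0,0,0,-0.15,-1],
  ],
)

```text
t: 16.65
tool_pos: [546.3, -326.9, 203.2]
tool_rot: [-3.14, -0.0, 0.966]
wrist_force: [-0.0, -0.6, -0.9]
width: -0.1
grip_force: 0.0
```

```bash
python3 - <<'E'
from plant import ctrl
import cv2,numpy as np
a=ctrl.get_image("top")[150:250,330:450];b=ctrl.get_image("side")[170:270,250:370]
cv2.imwrite("pics/p4.png",cv2.resize(np.hstack([a,b]),None,fx=3.3,fy=3.3,interpolation=cv2.INTER_CUBIC))
E
```

```text
(no output)
```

View pics/p4.png

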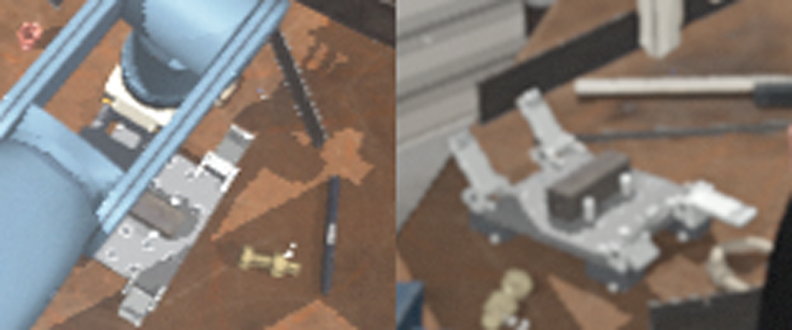

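The far-left tongue is flat at (725,205), the other three shims stand, the tube is in place and the arm is clear. I'm handing the job in.

```bash
python3 -c "
from plant import ctrl
print(ctrl.sign_off())"
```

```text
the job is handed in; nothing more can be done
None
```

The far-left corner was the one that rocked: I folded its shim flat, left the other three standing, and on the final check it held at about 12.6 N without giving; the job is handed in (no verdict was returned).

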